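# Snap the missing foot onto the upturned plinth and keep it pressed home

## Robot

A 6-joint arm with a two-finger parallel gripper is mounted at the origin on the work surface. World frame = base frame: x ahead of the robot, y to its left, z up, the work surface at z = 0. Lengths are in m, angles in rad, forces in N, time in s.
With the tool pointing down it reaches from about 0.3 to 0.875 m from the base axis. Payload 6.4 kg.
Tool frame: the origin (TCP) lies midway between the tips of the shut fingers; the grasp point (between the pads) lies ctrl.grip_depth behind it (ctrl.grip_depth is the distance from the TCP to the grasp point, in m); x points along the fingers, y is the direction in which the jaws open and shut, and the axes are right-handed (so a half turn about x gives the same grasp; the last joint's range is limited). The gripper opens to 85 mm and grips with 20 to 120 N. Pads are 22 mm wide; open, the fingers measure 114 mm over their backs; the gripper's body (76 mm by 85 mm) begins 54 mm behind the grasp point. The pads swing forward as they close: fully open they stand 13 mm farther back than shut.
Start: joints at [-0.206, 0.181, 1.607, -0, 1.354, -0.206], TCP at [0.575, 0, 0.231] pointing down, gripper open.
Joint ranges: [-2.99, 2.99], [-0.89, 2.07], [0.3, 2.58], [-1.14, 4.28], [0, 2.63], [-3.12, 3.12]. Speed limits (rad/s): [2.57, 2.57, 3.01, 3.14, 3.14, 3.14].

## Interface

Orientations are given as a unit quaternion [w, x, y, z].
In Python, from bench import ctrl gives the robot as it stands.
- The arm moves only by the tool carry_out, never from a script. Its argument "motion" is one flat list of numbers, 7 for each row, row after row: the turn, a rotation vector about the tool's x, y, z in degrees, then the shift along the tool's x, y, z in m, then the gripper's target within -1 to 1 (shut at 1, half-way at 0, fully open at -1). A call has 1 to 10 rows; each row shifts and turns the pose as measured when the row begins, along the tool's axes as they then stand; what a row does not reach is not made up. A row lasts 1/10 s, in which the tool goes at most 50 mm and 8.59 degrees, less where a joint would pass 70% of its speed; a pose out of reach is approached as far as the arm can. A call with a gripper value outside its range is refused whole. The fingers move at their own pace and stop on an object; the grip force is fixed at half the most. Time passes only in rows, so rows that do not move let the fingers close. It gives the time, the measured TCP pose, the force and the opening at its end, in the units of the state.
- ctrl.get_obs(): the state, without advancing time (a new reading comes with each control period).
- ctrl.camera(name): name is "scene" or "side" or "wrist"; returns the picture (384x512x3 uint8, blue, green, red); there is no depth.
- ctrl.camera_params(name): a dict with "mtx" (3x3 intrinsics, pixels), "pose" (4x4, takes a point from camera to world coordinates); the wrist camera has in their place "hand_eye" (4x4, takes a point from camera to tool coordinates, whose origin is the TCP and whose axes are the tool frame's). Camera axes: x right, y down, z forward; pixel columns grow to the right and rows downward; lengths in m; the calibration is good to about 2 mm. A picture is of the moment at which its call begins: read the wrist's pose just before it. camera_params takes no time and is no camera call.
- ctrl.hand_in(): hands the job in, once; it reports no verdict.
Trained networks look in the newest picture that a camera, given by its name, has taken for a name from the list of things; names that differ only in an ending like _2 or _b are one class to them, and where a whole thing is asked for, a point or a joint stands for the part that bears it (a point fixed in the world has none). Each returns a list of dicts, best first, with "conf" (0 to 1); they miss things now and then, are a little off and sometimes report something else, mostly with a low value. They report only what shows in the picture. A call takes as long as a camera call. They do not tell look-alikes from the thing itself.
- ctrl.boxes_of(camera, thing): "point" ([x, y, z] in m, in the coordinates of the camera as it stood for that picture, good to about 4 mm: the middle of the surface that is visible of it).
- ctrl.trace(camera, thing): "pixels" (384x512 bool, what is visible of it).
- ctrl.landmark_of(camera, thing): "point" ([x, y, z] in m, in the coordinates of the camera as it stood for that picture, good to about 4 mm: a listed point, or the origin of a listed thing).
The state is a dict: "time_s": time; "q": joint angles; "dq": joint speeds; "joint_efforts": joint torques, N m; "eef_pos": TCP position; "eef_rot": TCP orientation; "wrist_force": force on the tool from outside, world axes, zero at the start; "torque": the same for the moment, N m; "opening": opening from 0.0 (shut) to 1.0 (fully open).
Only numpy, scipy, OpenCV 4.12 (cv2) and the standard library are available. Lean on these libraries where they do the work, as an engineer would, in place of code of your own. Each camera call takes 0.05 s, during which the arm holds its last target. There are 200 camera calls.

## Task

The statue plinth lies upside down with three of its round wooden feet on; take the loose matching foot from the light board and press it onto the bare steel stud until it clicks, then keep pressing past the click until the rubber ring under it is squeezed fully down. Finish while still holding the foot pressed down hard like that: do not let go or ease off. Leave the other things on the bench where they are.

Things in the scene. Friction and masses are not known exactly. Their poses are not given: they have to be found in the camera images.
- cap_center (a point): The loose foot: dark wooden round cap, 40 mm across, 30 mm tall, 70 g, standing hole-down on the light board (8 mm thick). Point on its axis, half-way up (15 mm above its underside); z points out of its closed top. From below: blind hole 24 mm deep, 25 mm across, narrowed at the mouth by a lip 3 mm thick with an 18 mm opening. Can be gripped anywhere round its side.
- stud_seat (a point): Foot of the bare steel stud, on its axis, level with the plinth's upward face (60 mm above the bench); z up. The stud is fixed, 16 mm across, 24 mm tall, its top 6 mm tapering to 9 mm across. Fully home, the loose foot's underside is 2 mm above this point (its centre 17 mm above). The nearest other feet are 124 mm away (centres) and stand 32 mm above the plinth's face.
- stud_catch (a point): Point on the stud's axis 12.5 mm above its foot, the height of four polished sprung catch balls that stand 3 mm out of the stud. As the loose foot is pushed down, its lip meets the balls when its underside is 4.5 mm above this point (about 12 to 15 N to push past), clicks over by 3.5 mm below it (the balls then draw it down), and is held on by them.
- washer (a joint): Springy black rubber ring round the stud's foot, 34 mm across, 6 mm tall when free. The value is how far it is squeezed down, in m: 0 free, 0.004 fully down (a stop). It pushes back with about 2 N at first touch and 12 N fully down. If the clicked-on foot is let go, it lifts back to under 0.001.
- plinth: The upturned octagonal dark wooden plinth, 250 mm across corners and 60 mm tall, fixed to the bench; origin at the centre of its underside on the bench. The bare stud stands 62 mm along its +x and 62 mm along its +y; three feet like the loose one are already on at the other three corners of that square.
- brush: Bystander: paint brush about 190 mm long lying on the light board; origin at the centre of its underside or near its middle. Leave it where it is.
- jar: Bystander: amber glass jar 40 mm across, 50 mm tall, standing on the light board; origin at the centre of its underside or near its middle. Leave it where it is.
- finial: Bystander: small turned wooden finial, 34 mm across at its foot and 62 mm tall with a pointed tip, standing on the light board; origin at the centre of its underside or near its middle. Leave it where it is.
- mallet: Bystander: hammer about 260 mm long lying on the bench to the left; origin at the centre of its underside or near its middle. Leave it where it is.
- glue: Bystander: white glue bottle, 60 mm across, 110 mm tall, beyond the plinth; origin at the centre of its underside or near its middle. Leave it where it is.
- cup: Bystander: white cup, 80 mm across, 80 mm tall, on the far part of the bench; origin at the centre of its underside or near its middle. Leave it where it is.
- offcut: Bystander: plywood offcut 110 x 45 x 30 mm on the far left of the bench; origin at the centre of its underside or near its middle. Leave it where it is.
Mind the look-alikes: they are no part of the job. What is shaped like the part that bears cap_center but purple or turquoise is not meant.

How it is judged:
On the way:
1. the foot has clicked past the catch balls, upright on the stud (horizontal distance between cap_center and stud_seat below 0.004 m and angle between the z axis of cap_center and the z axis of stud_seat, either way round below 0.12 rad and angle between cap_center's own z axis and vertical below 0.12 rad and z of cap_center in the frame of stud_seat below 0.0235 m).
At the end, for the whole second after the job is handed in: The loose foot is upright (0.12 rad) on the bare stud, within 4 mm of its axis, clicked, its centre under 19.5 mm above the seat; the rubber ring is squeezed over 2.5 mm of its 4 mm; the fingers still bear on the foot (over 3 N), at rest, all through the last second (horizontal distance between cap_center and stud_seat below 0.004 m and angle between the z axis of cap_center and the z axis of stud_seat, either way round below 0.12 rad and angle between cap_center's own z axis and vertical below 0.12 rad and z of cap_center in the frame of stud_seat below 0.0195 m and value of joint washer above 0.0025 m and contact force between the fingers and cap above 3 N and linear speed of cap below 0.02 m/s); the arm keeps its last pose, push and grip.
It fails at once if any of the other things on the bench is pushed more than 25 mm from its place (distance of any of brush, jar, finial, mallet, glue, cup, offcut from where it was at the start of the episode above 0.025 m).
It also fails if it takes over 42 s, if anything falls off the work surface, if the arm or the gripper's body presses on something with over 40 N, if the wrist force passes 120 N, or if a joint passes its speed limit or range.

## Working session

There is one attempt and no reset: what is moved stays moved. The work goes in short steps, Python scripts to look and compute and a tool call to move; the robot and the scene stay as the last step left them, time stands still between calls to the robot, and variables do not carry over. Pictures are saved under pics/ and viewed, about 8 in all and at most 12, crops included, and the job is handed in when it is done.

Besides the shell and the picture viewer there is one more tool, called after ">>>" as name(argument=value, ...) on one line, values as JSON. carry_out: Moves the arm, as the interface text tells. Its arguments: {"type":"object","properties":{"motion":{"type":"array"}},"required":["motion"]}

```bash
mkdir -p pics
cat > h.py <<'E'
import numpy as np, cv2
from bench import ctrl
from scipy.spatial.transform import Rotation as R
def T():
    o=ctrl.get_obs(); w,x,y,z=o["eef_rot"]; M=np.eye(4)
    M[:3,:3]=R.from_quat([x,y,z,w]).as_matrix(); M[:3,3]=o["eef_pos"]; return M
def cam(n):
    p=ctrl.camera_params(n)
    return p["mtx"], (np.array(p["pose"]) if "pose" in p else T()@np.array(p["hand_eye"]))
def w(P,p): return (P@np.r_[p,1])[:3]
def ray(K,P,uv,z):
    d=P[:3,:3]@np.linalg.solve(np.array(K),[uv[0],uv[1],1.]); c=P[:3,3]
    return c+d*(z-c[2])/d[2]
def proj(K,P,X):
    q=np.array(K)@(np.linalg.inv(P)@np.r_[X,1])[:3]; return q[:2]/q[2]
E
python3 - <<'E'
from h import *
np.set_printoptions(precision=4,suppress=True)
print(ctrl.grip_depth,ctrl.get_obs()); print(T())
ims=[]
for n in ("scene","side","wrist"):
    K,P=cam(n); im=ctrl.camera(n); cv2.imwrite(f"pics/{n}0.png",im)
    for t in ("cap_center","stud_seat","stud_catch","plinth"):
        print(n,t,[(np.round(w(P,r["point"]),4),np.round(proj(K,P,w(P,r["point"]))),round(r["conf"],2)) for r in ctrl.landmark_of(n,t)])
a=np.hstack([cv2.imread("pics/scene0.png"),cv2.imread("pics/side0.png")]); cv2.imwrite("pics/a.png",cv2.resize(a,(800,300)))
E
```

```text
0.0187 {'time_s': 0.0, 'q': array([-0.2063,  0.1816,  1.6081, -0.    ,  1.3538, -0.2063]), 'dq': array([-0.0001, -0.0007, -0.0002,  0.0008,  0.0019, -0.0002]), 'joint_efforts': array([  0.0003, -44.4869, -35.1341,  -0.0003,   0.0091,   0.    ]), 'eef_pos': array([0.5744, 0.0002, 0.2304]), 'eef_rot': array([ 0.4995,  0.4996,  0.5006, -0.5004]), 'wrist_force': array([0.8331, 0.3747, 0.8005]), 'torque': array([ 0.0177,  0.016 , -0.0307]), 'opening': 1.0025099266583026}
[[-0.0018  1.      0.0001  0.5744]
 [ 0.0004  0.0001 -1.      0.0002]
 [-1.     -0.0018 -0.0004  0.2304]
 [ 0.      0.      0.      1.    ]]
scene cap_center [(array([ 0.4894, -0.2612,  0.0176]), array([230., 165.]), 0.61), (array([ 0.3168, -0.2118,  0.0134]), array([271., 153.]), 0.56), (array([ 0.3244, -0.1075,  0.014 ]), array([289., 164.]), 0.46)]
scene stud_seat [(array([ 0.5018, -0.016 ,  0.0567]), array([274., 186.]), 0.75), (array([0.452 , 0.3966, 0.0003]), array([386., 254.]), 0.18)]
scene stud_catch [(array([ 0.5053, -0.0212,  0.0708]), array([272., 182.]), 0.93)]
scene plinth [(array([ 0.5381,  0.0634, -0.0038]
[... 493 characters left out ...]
 ,  0.0699]), array([237., 206.]), 0.84)]
side plinth [(array([ 0.5422,  0.0626, -0.001 ]), array([234., 199.]), 0.88), (array([0.7916, 0.157 , 0.0029]), array([276., 149.]), 0.39)]
wrist cap_center [(array([ 0.3195, -0.2139,  0.0192]), array([ 62., 319.]), 0.93), (array([ 0.3274, -0.1091,  0.0176]), array([ 53., 248.]), 0.72), (array([ 0.4868, -0.2653,  0.0245]), array([189., 353.]), 0.57)]
wrist stud_seat [(array([ 0.5071, -0.015 ,  0.0618]), array([186., 185.]), 0.97)]
wrist stud_catch [(array([ 0.5014, -0.0202,  0.073 ]), array([179., 194.]), 0.92)]
wrist plinth [(array([0.5394, 0.0597, 0.0028]), array([221., 107.]), 0.59), (array([ 0.4875, -0.263 ,  0.0239]), array([189., 352.]), 0.17)]
```

View pics/scene0.png

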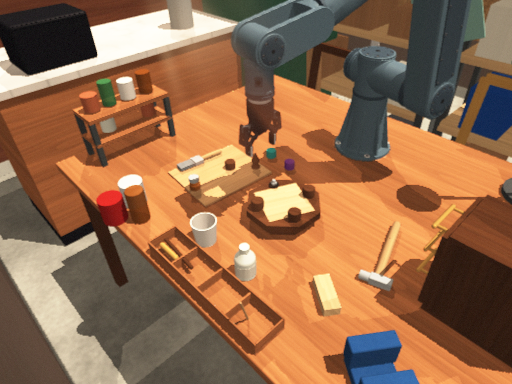

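View pics/wrist0.png

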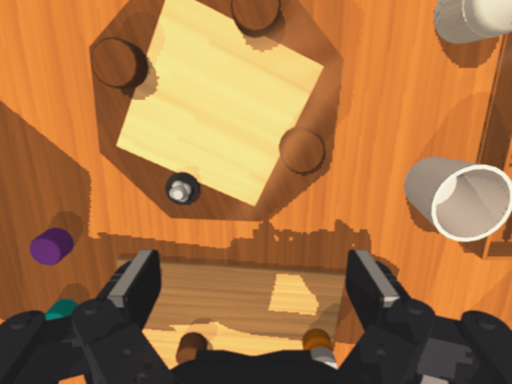

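The scene image shows the brown foot on the board at about (230,165). The turquoise (271,153) and purple (289,164) ones are decoys. The wrist image shows the bare stud at (183,188). Next I'll get the neighbours' positions and move above the foot.

Run:
```python
from h import *
for n in ("scene","side"):
    K,P=cam(n); ctrl.camera(n)
    for t in ("finial","jar","brush","glue","cup"):
        print(n,t,[(np.round(w(P,r["point"]),3),round(r["conf"],2)) for r in ctrl.landmark_of(n,t)[:2]])
```

```text
scene finial [(array([ 0.503, -0.016,  0.058]), 0.65)]
scene jar [(array([ 0.664, -0.252,  0.005]), 0.62)]
scene brush [(array([ 0.542, -0.377,  0.01 ]), 0.78)]
scene glue [(array([0.788, 0.159, 0.001]), 0.92)]
scene cup [(array([ 0.793, -0.027, -0.001]), 0.56)]
side finial [(array([ 0.418, -0.194,  0.005]), 0.6)]
side jar [(array([ 0.664, -0.253,  0.004]), 0.78), (array([ 0.541, -0.383,  0.008]), 0.54)]
side brush [(array([ 0.539, -0.381,  0.009]), 0.64), (array([ 0.541,  0.061, -0.001]), 0.5)]
side glue [(array([0.79 , 0.154, 0.002]), 0.65)]
side cup [(array([ 0.79 , -0.028, -0.004]), 0.65), (array([0.702, 0.368, 0.001]), 0.34)]
```

>>> carry_out(motion=[0,0,0,0,-0.02,0.045,-1,0,0,0,0,-0.02,0.045,-1,0,0,0,0,-0.02,0.045,-1,0,0,0,0,-0.02,0.045,-1,0,0,0,0,0,0,-1])

```text
time_s: 1.85
eef_pos: [0.4938, -0.1841, 0.2315]
eef_rot: [0.502, 0.499, 0.501, -0.498]
wrist_force: [0.4, 0.1, 0.2]
opening: 0.998
```

Run:
```python
from h import *
K,P=cam("wrist"); im=ctrl.camera("wrist"); cv2.imwrite("pics/w1.png",im)
print(T().round(3))
for r in ctrl.landmark_of("wrist","cap_center"): print(w(P,r["point"]).round(4),proj(K,P,w(P,r["point"])),r["conf"])
for r in ctrl.trace("wrist","cap_center"):
    m=r["pixels"]; v,u=np.nonzero(m); print("mask",u.mean(),v.mean(),m.sum(),ray(K,P,(u.mean(),v.mean()),.025).round(4),r["conf"])
```

```text
[[ 0.003  1.     0.007  0.495]
 [ 0.     0.007 -1.    -0.182]
 [-1.     0.003 -0.     0.232]
 [ 0.     0.     0.     1.   ]]
[ 0.4868 -0.2649  0.0224] [246.31729536 228.3164045 ] 0.84
[ 0.3262 -0.1106  0.0185] [95.324964   92.93295811] 0.82
[ 0.3207 -0.2121  0.0209] [102.28329589 185.05275428] 0.61
mask 93.51016518424396 89.37865311308768 1574 [ 0.3278 -0.107   0.025 ] 0.84
mask 249.1247619047619 225.77809523809523 1050 [ 0.4901 -0.2604  0.025 ] 0.79
mask 100.93493975903614 184.12208835341366 1245 [ 0.3214 -0.2097  0.025 ] 0.78
```

View pics/w1.png

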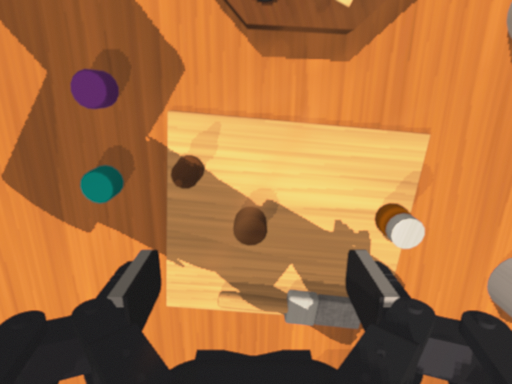

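The brown foot is at (250,225), between the finial (188,172) and the jar (400,225). I'll go over it and partway down.

>>> carry_out(motion=[0,0,0,0,0,0.04,-1,0,0,0,0,-0.005,0.042,-1,0,0,0,0.04,0,0,-1,0,0,0,0.04,0,0,-1,0,0,0,0.04,0,0,-1,0,0,0,0,0,0,-1])

```text
time_s: 2.6
eef_pos: [0.5002, -0.2549, 0.1103]
eef_rot: [0.509, 0.495, 0.504, -0.491]
wrist_force: [-0.8, 0.7, -1.3]
opening: 1.0
```

Run:
```python
from h import *
K,P=cam("wrist"); im=ctrl.camera("wrist"); cv2.imwrite("pics/w2.png",im)
print(T().round(4))
for n in ("wrist","side","scene"):
  if n!="wrist": K,P=cam(n); ctrl.camera(n)
  for r in ctrl.landmark_of(n,"cap_center"): print(n,w(P,r["point"]).round(4),proj(K,P,w(P,r["point"])),r["conf"])
```

```text
[[ 0.0132  0.9995  0.0271  0.502 ]
 [-0.0032  0.0272 -0.9996 -0.2561]
 [-0.9999  0.0131  0.0036  0.1135]
 [ 0.      0.      0.      1.    ]]
wrist [ 0.4876 -0.2663  0.0229] [235.06914054 210.47064395] 0.88
wrist [ 0.3212 -0.2161  0.0188] [  6.85576911 138.92425906] 0.7
side [ 0.3244 -0.1108  0.0151] [205.04470352 275.19942625] 0.76
side [ 0.491  -0.2615  0.0199] [294.40303489 278.23632525] 0.74
side [ 0.3178 -0.2202  0.0082] [228.45312337 309.91121162] 0.5
scene [ 0.3216 -0.217   0.0128] [269.18768269 152.83842897] 0.67
scene [ 0.3247 -0.108   0.0113] [288.82716194 164.35440396] 0.67
scene [ 0.4891 -0.2627  0.0172] [229.83247208 164.58179033] 0.56
```

View pics/w2.png

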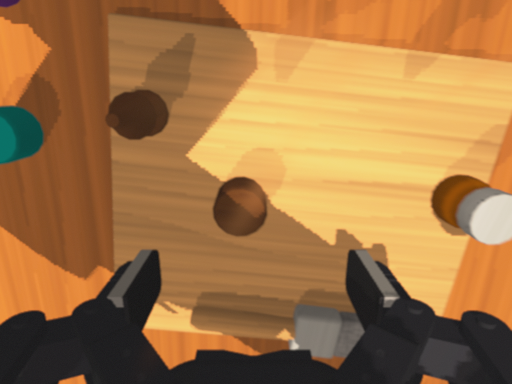

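```bash
cat >> h.py <<'E'
RD=np.array([[0,1,0],[0,0,-1],[-1,0,0.]])
def go(x):
    M=T(); print("tcp",M[:3,3].round(4),"rot",np.degrees(R.from_matrix(M[:3,:3].T@RD).as_rotvec()).round(2),
    "shift now",(M[:3,:3].T@(np.array(x)-M[:3,3])).round(4),"shift straight",(RD.T@(np.array(x)-M[:3,3])).round(4))
E
python3 - <<'E'
from h import *
go([.490,-.263,.08])
E
```

```text
tcp [ 0.5044 -0.26    0.1187] rot [ 1.46  0.62 -1.22] shift now [ 0.0384 -0.0153  0.0022] shift straight [ 0.0387 -0.0144  0.003 ]
```

>>> carry_out(motion=[1.5,0.6,-1.2,0.02,-0.015,0.002,-1,0,0,0,0,0,0,-1,0,0,0,0,0,0,-1])

```text
time_s: 3.2
eef_pos: [0.4902, -0.2641, 0.1003]
eef_rot: [-0.501, -0.501, -0.498, 0.501]
wrist_force: [0.8, 0.1, 0.5]
opening: 1.001
```

Run:
```python
from h import *
go([.490,-.263,.08])
ctrl.camera("side")
go([.490,-.263,.08])
```

```text
tcp [ 0.4902 -0.2641  0.1003] rot [-0.17  0.19 -0.17] shift now [ 0.0203 -0.0003 -0.0012] shift straight [ 0.0203 -0.0002 -0.0011]
tcp [ 0.4898 -0.2637  0.0998] rot [-0.17  0.15 -0.1 ] shift now [ 0.0198  0.0002 -0.0008] shift straight [ 0.0198  0.0002 -0.0007]
```

>>> carry_out(motion=[0,0,0,0.02,0,0,-1,0,0,0,0.02,0,0,-1,0,0,0,0.02,0,0,-1,0,0,0,0.015,0,0,-1,0,0,0,0.005,0,0,-1,0,0,0,0,0,0,-1,0,0,0,0,0,0,-1])

```text
time_s: 3.95
eef_pos: [0.4917, -0.2662, 0.0196]
eef_rot: [0.502, 0.501, 0.496, -0.501]
wrist_force: [-0.2, -0.0, 0.8]
opening: 0.999
```

Run:
```python
from h import *
go([.490,-.263,.014])
cv2.imwrite("pics/w3.png",ctrl.camera("wrist"))
```

```text
tcp [ 0.4917 -0.2662  0.0196] rot [-0.25  0.32 -0.33] shift now [ 0.0056 -0.0017 -0.0032] shift straight [ 0.0056 -0.0017 -0.0032]
```

View pics/w3.png

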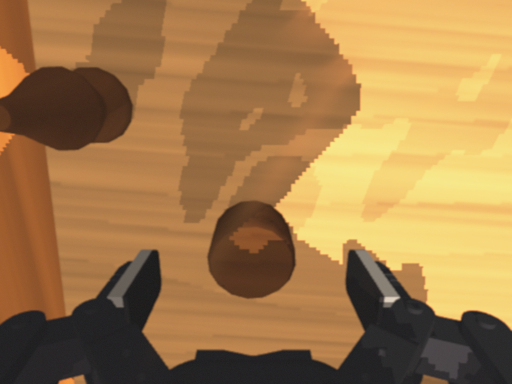

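Run:
```python
from h import *
K,P=cam("wrist")
print(ray(K,P,(252,254),.038), proj(K,P,[.4917,-.2662,.038]))
for r in ctrl.landmark_of("wrist","cap_center"): print(w(P,r["point"]).round(4),r["conf"])
```

```text
[ 0.4913531  -0.25720267  0.038     ] [252.89482219 272.02512565]
[ 0.4899 -0.2639  0.0233] 0.97
```

The foot lies midway between the fingers at (252,254), slightly forward of the pads. I'll correct for that and close.

>>> carry_out(motion=[0,0,0,0.005,0,-0.005,-1,0,0,0,0,0,0,-1,0,0,0,0,0,0,0,0,0,0,0,0,0,1,0,0,0,0,0,0,1,0,0,0,0,0,0,1,0,0,0,0,0,0,1,0,0,0,0,0,0,1,0,0,0,0,0,0,1])

```text
time_s: 4.95
eef_pos: [0.4936, -0.262, 0.0171]
eef_rot: [0.504, 0.501, 0.494, -0.501]
wrist_force: [1.3, -0.7, 0.1]
opening: 0.451
```

Run:
```python
from h import *
go([.490,-.263,.2]); print(ctrl.get_obs()["wrist_force"])
cv2.imwrite("pics/w4.png",ctrl.camera("wrist"))
```

```text
tcp [ 0.4936 -0.262   0.0171] rot [-0.23  0.51 -0.57] shift now [-0.1829 -0.0018  0.0026] shift straight [-0.1829 -0.0036  0.001 ]
[ 1.27506369 -0.69439614  0.1351106 ]
```

View pics/w4.png

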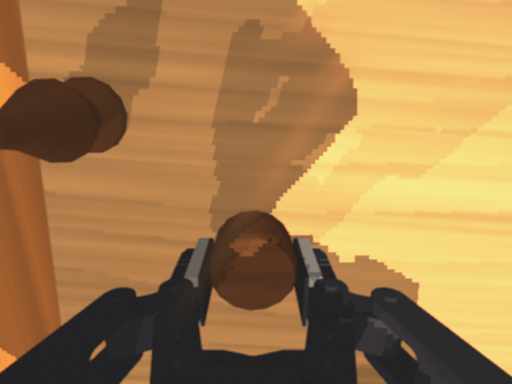

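Gripped: the foot is between the pads at (254,262), opening 0.45. Lifting and carrying toward the stud.

>>> carry_out(motion=[0,0,0,-0.02,0,0,1,-0.2,0.5,-0.6,-0.04,0,0,1,0,0,0,-0.04,0,0,1,0,0,0,-0.02,0,0,1,0,0,0,0,0,0,1,0,0,0,0,0,0,1])

```text
time_s: 5.6
eef_pos: [0.4911, -0.2601, 0.1383]
eef_rot: [0.497, 0.5, 0.502, -0.501]
wrist_force: [0.5, 0.1, 0.1]
opening: 0.45
```

>>> carry_out(motion=[0,0,0,0,0,-0.035,1,0,0,0,0,0,-0.04,1,0,0,0,0,0.004,-0.04,1,0,0,0,0,0.004,-0.04,1,0,0,0,0,0,-0.03,1,0,0,0,0,0,0,1,0,0,0,0,0,0,1])

```text
time_s: 6.3
eef_pos: [0.4926, -0.0673, 0.1262]
eef_rot: [0.491, 0.498, 0.507, -0.504]
wrist_force: [-0.3, -0.9, 0.1]
opening: 0.45
```

Run:
```python
from h import *
go([.502,-.018,.13]); print(ctrl.get_obs()["wrist_force"],ctrl.get_obs()["opening"])
for n in ("wrist","side","scene"):
  K,P=cam(n); cv2.imwrite(f"pics/{n}5.png",ctrl.camera(n))
  for t in ("stud_seat","stud_catch","cap_center"):
    for r in ctrl.landmark_of(n,t)[:4]: print(n,t,w(P,r["point"]).round(4),proj(K,P,w(P,r["point"])).round(),round(r["conf"],2))
a=cv2.imread("pics/side5.png")[130:310,150:350]
cv2.imwrite("pics/c5.png",np.hstack([cv2.resize(cv2.imread("pics/wrist5.png"),(440,330)),cv2.resize(a,(360,330))]))
```

```text
tcp [ 0.4926 -0.0673  0.1262] rot [-0.23 -0.64  1.27] shift now [-0.0034  0.0092 -0.0494] shift straight [-0.0038  0.0094 -0.0493]
[-0.3154465  -0.93276529  0.06589786] 0.4496700439691526
wrist stud_seat [ 0.5102 -0.015   0.0621] [282. 132.] 0.86
wrist stud_catch [ 0.5023 -0.0185  0.075 ] [270. 140.] 0.6
wrist stud_catch [0.5355 0.0602 0.0043] [313.  21.] 0.49
wrist cap_center [ 0.3245 -0.109   0.02  ] [ 62. 237.] 0.9
wrist cap_center [ 0.491  -0.0673  0.1335] [249. 259.] 0.74
wrist cap_center [ 0.3246 -0.216   0.019 ] [ 83. 337.] 0.72
side stud_seat [ 0.4984 -0.0172  0.0598] [237. 209.] 0.67
side stud_catch [ 0.4964 -0.0162  0.0694] [236. 206.] 0.77
side cap_center [ 0.3237 -0.1119  0.0151] [205. 276.] 0.81
side cap_center [ 0.5411  0.0627 -0.0023] [234. 200.] 0.67
side cap_center [ 0.4934 -0.0644  0.1319] [245. 202.] 0.55
side cap_center [ 0.3188 -0.2201  0.0102] [229. 309.] 0.51
scene stud_seat [ 0.5015 -0.0174  0.0519] [274. 187.] 0.95
scene stud_catch [ 0.5054 -0.021   0.0706] [272. 182.] 0.7
scene stud_catch [0.7883 0.1583 0.0015] [247. 272.] 0.65
scene stud_catch [ 0.4917 -0.0666  0.1289] [265. 161.] 0.58
scene cap_center [ 0.3258 -0.1067  0.0133] [289. 164.] 0.61
scene cap_center [ 0.3167 -0.2128  0.0137] [271. 153.] 0.58
```

View pics/c5.png

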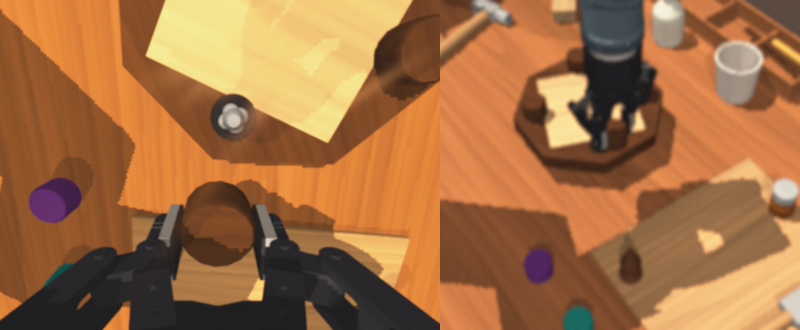

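Run:
```python
from h import *
im=cv2.imread("pics/wrist5.png")
a=cv2.resize(im[105:170,235:315],None,fx=5,fy=5,interpolation=cv2.INTER_NEAREST)
b=cv2.resize(im[200:320,190:320],None,fx=3,fy=3,interpolation=cv2.INTER_NEAREST)
c=np.zeros((380,800,3),np.uint8); c[:325,:400]=a; c[:360,405:795]=b
cv2.imwrite("pics/c6.png",c)
```

```text
(no output)
```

View pics/c6.png

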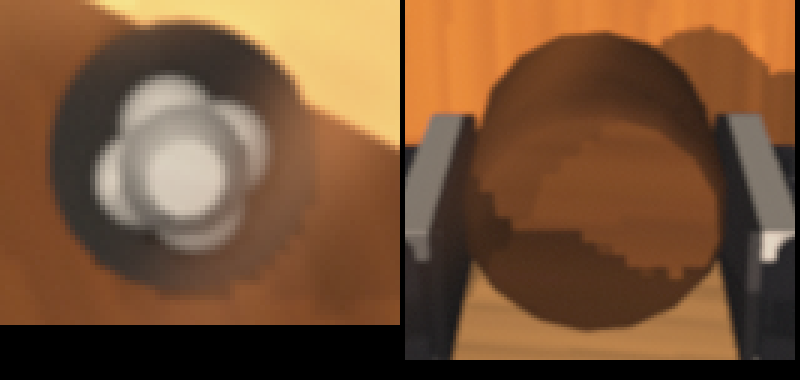

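Run:
```python
from h import *
K,P=cam("wrist"); t=T()[:3,3]
print("cam",P[:3,3],"tcp",t)
S=ray(K,P,(271.8,140.2),.084); W=ray(K,P,(271,137),.063); C=ray(K,P,(253.3,274),t[2]+.0209)
print(S,W,C)
for k in range(4):  # silhouette check for cap top
    a=k*np.pi/2; print(proj(K,P,C+.02*np.array([np.cos(a),np.sin(a),0])).round(1),end=" ")
print("cap in tool", (T()[:3,:3].T@(C-t)).round(4)); go([.5,-.02,.13])
```

```text
cam [0.49686691 0.00700629 0.27164919] tcp [ 0.49348863 -0.06830392  0.12787209]
[ 0.50400996 -0.01857732  0.084     ] [ 0.50426931 -0.01937058  0.063     ] [ 0.49409006 -0.06789959  0.14877209]
[299.3 274.2] [253.  231.8] [207.6 273.8] [253.6 312.8] cap in tool [-0.0209  0.0002 -0.0006]
tcp [ 0.4935 -0.0683  0.1279] rot [-0.35 -0.61  1.12] shift now [-0.0017  0.0062 -0.0484] shift straight [-0.0021  0.0065 -0.0483]
```

Stud top is at wrist pixel (272,140), about (0.503,-0.018) in the world. The foot is centred on the TCP within about 1 mm. Moving over the stud, with the tool straightened.

>>> carry_out(motion=[-0.3,-0.6,1.1,0,0.005,-0.02,1,0,0,0,0,0.004,-0.02,1,0,0,0,0,0,-0.006,1,0,0,0,0,0,0,1,0,0,0,0,0,0,1])

```text
time_s: 7.4
eef_pos: [0.5032, -0.0225, 0.1284]
eef_rot: [-0.5, -0.5, -0.499, 0.5]
wrist_force: [0.6, -0.9, -0.9]
opening: 0.45
```

Run:
```python
from h import *
go([.503,-.0176,.1])
ctrl.camera("wrist")
go([.503,-.0176,.1])
```

```text
tcp [ 0.5032 -0.0225  0.1284] rot [-0.09  0.07 -0.07] shift now [ 0.0284 -0.0002 -0.0049] shift straight [ 0.0284 -0.0002 -0.0049]
tcp [ 0.5031 -0.0226  0.1284] rot [-0.11  0.07 -0.06] shift now [ 0.0284 -0.0002 -0.005 ] shift straight [ 0.0284 -0.0001 -0.005 ]
```

>>> carry_out(motion=[0,0,0,0.012,0,-0.005,1,0,0,0,0.01,0,0,1,0,0,0,0,0,0,1,0,0,0,0,0,0,1])

```text
time_s: 7.85
eef_pos: [0.5026, -0.0188, 0.1036]
eef_rot: [-0.499, -0.501, -0.499, 0.501]
wrist_force: [-0.1, -0.4, -0.3]
opening: 0.449
```

Run:
```python
from h import *
go([.503,-.0176,.1]); print(ctrl.get_obs()["wrist_force"])
K,P=cam("wrist"); im=ctrl.camera("wrist"); cv2.imwrite("pics/wrist7.png",im)
s=ctrl.camera("side"); cv2.imwrite("pics/side7.png",s)
for r in ctrl.landmark_of("wrist","stud_catch")[:2]+ctrl.landmark_of("wrist","cap_center")[:3]: print(w(P,r["point"]).round(4),r["conf"])
c=np.zeros((400,800,3),np.uint8); c[:,:400]=cv2.resize(im[170:320,180:330],(400,400),interpolation=1); c[:,400:]=cv2.resize(s[160:240,195:275],(400,400),interpolation=1)
cv2.imwrite("pics/c7.png",c)
```

```text
tcp [ 0.5026 -0.0188  0.1036] rot [-0.23  0.07  0.01] shift now [ 0.0036  0.0004 -0.0012] shift straight [ 0.0036  0.0004 -0.0012]
[-0.0578705  -0.39862397 -0.27982664]
[ 0.3238 -0.1101  0.0182] 0.93
[ 0.4991 -0.0202  0.1061] 0.68
```

View pics/c7.png

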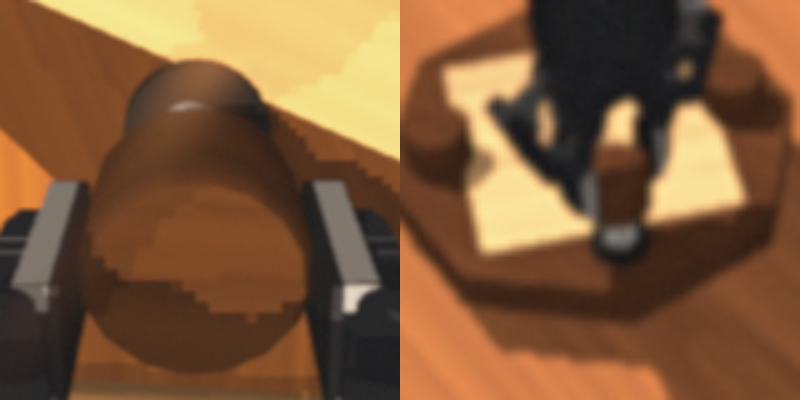

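The wrist view shows the washer just behind the foot, with edges at u≈227–282 and top at v≈192. The side view shows the foot right above the stud. I'll fit both circles to get the residual offset.

Run:
```python
from h import *
from scipy.optimize import least_squares as ls
K,P=cam("wrist"); t=T()[:3,3]; print(t)
a=np.linspace(0,2*np.pi,181)
def ext(c,r,z):
    q=np.array([proj(K,P,[c[0]+r*np.cos(b),c[1]+r*np.sin(b),z]) for b in a]); return q.min(0),q.max(0)
def fw(c): lo,hi=ext(c,.017,.066); return [(lo[0]+hi[0])/2-254.3, lo[1]-192.5]
def fc(c): lo,hi=ext(c[:2],.02,c[2]); return [lo[0]-210,hi[0]-295.5,hi[1]-309.5]
print(ls(fw,[.5,-.018]).x, ls(fc,[.5,-.018,.12]).x)
K,P=cam("side"); print(proj(K,P,[.503,-.0176,.066]),proj(K,P,[t[0],t[1],t[2]-.009]))
```

```text
[ 0.50313543 -0.0188016   0.10450792]
[ 0.50405573 -0.01682692] [ 0.50304704 -0.02351126  0.11645581]
[238.4188312  206.36440135] [238.19784569 199.46483413]
```

>>> carry_out(motion=[0,0,0,0.004,0.001,-0.0015,1,0,0,0,0.005,0,0,1,0,0,0,0.003,0,0,1,0,0,0,0.003,0,0,1,0,0,0,0,0,0,1])

```text
time_s: 8.55
eef_pos: [0.5047, -0.0173, 0.0888]
eef_rot: [0.5, 0.501, 0.498, -0.501]
wrist_force: [0.0, -0.6, -0.0]
opening: 0.45
```

Run:
```python
from h import *
go([.5035,-.0176,.0711]); o=ctrl.get_obs(); print(o["wrist_force"],o["torque"],o["time_s"])
```

```text
tcp [ 0.5047 -0.0173  0.0888] rot [-0.22  0.11 -0.15] shift now [ 0.0177 -0.0013  0.0003] shift straight [ 0.0177 -0.0012  0.0003]
[ 0.00884966 -0.64496319 -0.02338557] [-0.05749183 -0.02365759 -0.02605887] 8.55
```

The foot is already 4 mm over the stud's tip with no contact force. Pressing on.

>>> carry_out(motion=[0,0,0,0.004,0,0,1,0,0,0,0.004,0,0,1,0,0,0,0.004,0,0,1])

```text
time_s: 8.85
eef_pos: [0.5039, -0.0179, 0.0791]
eef_rot: [-0.5, -0.5, -0.499, 0.502]
wrist_force: [1.5, -1.3, -3.5]
opening: 0.447
```

Run:
```python
from h import *
go([.5035,-.0176,.0711]); o=ctrl.get_obs(); print(o["wrist_force"],o["torque"],o["time_s"])
```

```text
tcp [ 0.5039 -0.0179  0.0791] rot [-0.15  0.19  0.04] shift now [ 0.008  -0.0004 -0.0003] shift straight [ 0.008  -0.0004 -0.0003]
[ 1.48600301 -1.33074238 -3.49326454] [-0.17656986 -0.03903662 -0.0144153 ] 8.85
```

>>> carry_out(motion=[0,0,0,0.004,0,0,1,0,0,0,0.004,0,0,1,0,0,0,0.004,0,0,1])

```text
time_s: 9.15
eef_pos: [0.5038, -0.0177, 0.0701]
eef_rot: [-0.5, -0.499, -0.499, 0.502]
wrist_force: [-27.9, 5.6, 68.4]
opening: 0.45
```

Run:
```python
from h import *
go([.5035,-.0176,.0711]); o=ctrl.get_obs(); print(o["wrist_force"],o["torque"],o["time_s"])
```

```text
tcp [ 0.5038 -0.0177  0.0701] rot [-0.11  0.18  0.16] shift now [-0.001  -0.0003 -0.0001] shift straight [-0.001  -0.0003 -0.0001]
[-27.88655189   5.55076737  68.42720011] [ 0.79615691  4.87197548 -0.03434449] 9.15
```

Bottomed out at 68 N, with the TCP right at the expected height. I'll hold the pose so the wrist force settles below the limit.

>>> carry_out(motion=[0,0,0,0.001,0,0,1])

```text
time_s: 9.25
eef_pos: [0.5042, -0.0178, 0.0713]
eef_rot: [-0.5, -0.499, -0.499, 0.502]
wrist_force: [-6.8, 1.6, 9.7]
opening: 0.452
```

Run:
```python
from h import *
for i in range(5):
    o=ctrl.get_obs(); print(o["wrist_force"].round(1),o["torque"].round(2),o["time_s"],o["eef_pos"].round(4),o["opening"])
    for n in ["side"]: im=ctrl.camera(n)
cv2.imwrite("pics/w8.png",ctrl.camera("wrist"))
go([.5035,-.0176,.0711])
for n in ("side","wrist"):
  K,P=cam(n)
  for t in ("washer","cap_center"): print(n,t,[(w(P,r["point"]).round(4),round(r["conf"],2)) for r in ctrl.boxes_of(n,t)])
```

```text
[-6.8  1.6  9.7] [ 0.18  1.2  -0.05] 9.25 [ 0.5042 -0.0178  0.0713] 0.4518779517114758
[-6.8  1.2 12.1] [ 0.19  1.04 -0.03] 9.3 [ 0.5043 -0.0178  0.071 ] 0.4534313796717699
[-8.6  1.  20.1] [0.26 1.48 0.  ] 9.35 [ 0.5043 -0.0178  0.0709] 0.44815889414823495
[-9.2  1.7 19.4] [ 0.31  1.36 -0.01] 9.4 [ 0.5043 -0.0178  0.0709] 0.4533780281405272
[-9.5  2.3 20. ] [0.25 1.41 0.03] 9.45 [ 0.5043 -0.0178  0.0709] 0.44903024372610595
tcp [ 0.5043 -0.0178  0.0709] rot [-0.09  0.2   0.12] shift now [-0.0002 -0.0008 -0.0002] shift straight [-0.0002 -0.0008 -0.0002]
side washer []
side cap_center [(array([ 0.3192, -0.1148,  0.0272]), 0.7), (array([ 0.5054, -0.0292,  0.0887]), 0.68), (array([ 0.3125, -0.2266,  0.0273]), 0.53)]
wrist washer []
wrist cap_center [(array([ 0.4984, -0.0126,  0.0939]), 0.57)]
```

View pics/w8.png

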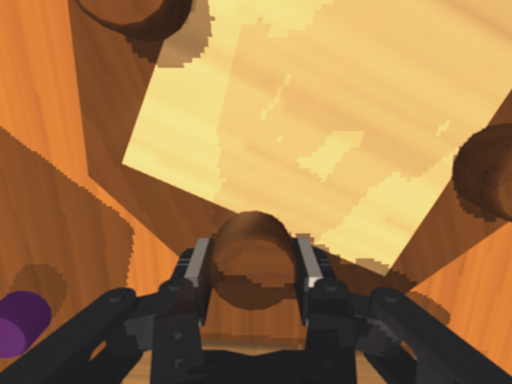

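The foot sits in the grip as before (top at v 211–309), and the force is steady at 20 N with the TCP at 0.0709, the height expected for fully down. I'll add a little push for margin and relieve the side load.

>>> carry_out(motion=[0,0,0,0.0025,-0.0008,0,1])

```text
time_s: 9.85
eef_pos: [0.5043, -0.0179, 0.0707]
eef_rot: [-0.5, -0.499, -0.499, 0.502]
wrist_force: [-10.1, 3.7, 29.1]
opening: 0.454
```

Run:
```python
from h import *
for i in range(12):
    o=ctrl.get_obs(); print(o["wrist_force"].round(1),o["time_s"],o["eef_pos"].round(4),round(o["opening"],3)); im=ctrl.camera("wrist")
cv2.imwrite("pics/w9.png",im)
d=cv2.absdiff(im,cv2.imread("pics/w8.png"))[200:320,205:300]; print("img change in foot",d.mean())
f=o["wrist_force"]
if f[2]>15 and abs(o["eef_pos"][2]-.0711)<.0015: print("ready")
```

```text
[-10.1   3.7  29.1] 9.85 [ 0.5043 -0.0179  0.0707] 0.454
[-10.7   2.9  25.1] 9.9 [ 0.5043 -0.0178  0.0708] 0.45
[-10.2   2.8  24.3] 9.95 [ 0.5043 -0.0179  0.0708] 0.447
[-10.1   2.9  24.6] 10.0 [ 0.5043 -0.0178  0.0708] 0.452
[-10.2   3.1  24.2] 10.05 [ 0.5043 -0.0179  0.0708] 0.45
[-11.    3.3  25. ] 10.1 [ 0.5043 -0.0178  0.0708] 0.454
[-10.1   2.1  25.3] 10.15 [ 0.5043 -0.0178  0.0708] 0.454
[-10.    3.2  24.8] 10.2 [ 0.5043 -0.0178  0.0708] 0.45
[-11.2   1.9  23.5] 10.25 [ 0.5043 -0.0178  0.0708] 0.447
[-10.    2.6  25.1] 10.3 [ 0.5043 -0.0178  0.0708] 0.447
[-10.2   3.1  24.5] 10.35 [ 0.5043 -0.0178  0.0708] 0.446
[-11.    2.2  24.7] 10.4 [ 0.5043 -0.0178  0.0708] 0.452
img change in foot 0.9517836257309942
ready
```

```bash
python3 -c "
from bench import ctrl
print(ctrl.hand_in()); o=ctrl.get_obs(); print(o['wrist_force'],o['eef_pos'])"
```

```text
the job is handed in; nothing more can be done
None
the job is handed in; nothing more can be done
```

I took the brown foot from the light board and pressed it over the bare stud. It went past the click and down to the stop, and I handed in with the grip still pushing. No verdict was reported.

**Last checks before hand-in:**
- **Push:** a steady push of about 25 N, with the arm not moving for the last half second.
- **Height:** the tool was at z = 0.0708 m; I expected 0.0711 m with the ring fully squeezed.
- **Click:** the foot pulled down slightly (about −3.5 N) about where the click should be. I did not see the click directly.
- **Grip:** the opening was unchanged at 0.45, and the wrist picture showed no slip and the foot upright.

**What was off or not confirmed:**
- **Force peak:** reaching the stop gave a brief wrist reading of 68 N upward and 28 N sideways, below the 120 N limit.
- **Easing back:** settling from that peak, the push dropped briefly to about 10 N. It then rose to 20 N, and I pressed it up to 25 N.
- **Side load:** a steady sideways load of about 10 N remained, and my small sideways correction did not remove it.
- **Ring squeeze:** the detector could not see the rubber ring under the foot, so I inferred the squeeze from height and force.
- **Other things:** I steered clear of the other objects, but did not measure their positions again at the end.

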